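Fetch the spice jar from behind the sauce bottle

ROBOT

A 7-joint arm with a two-finger parallel gripper is mounted at the origin on a cart in front of the work surface, level with it; the furniture and walls round the work are solid. World frame = base frame: x ahead of the robot, y to its left, z up, the work surface at z = 0. Lengths are in m, angles in rad, forces in N, time in s.
With the tool pointing down it reaches from about 0.425 to 0.95 m from the base axis. Payload 4.7 kg.
Tool frame: the origin (TCP) lies on the centre line of the jaws, within the pads' length; the fingertips stand 25 mm ahead of it and the grasp point (between the pads) lies 6 mm ahead of it; z points along the fingers, y is the direction in which the jaws open and shut (so a half turn about z gives the same grasp; the last joint's range is limited). The gripper opens to 87 mm and grips with 3 to 60 N. Pads are 19 mm wide; open, the fingers measure 117 mm over their backs; the gripper's body (75 mm by 190 mm) begins 51 mm behind the grasp point.
Start: joints at [1.299, 0.469, -0.049, 1.532, 0.024, 1.141, -0.082], TCP at [0.162, -0.655, 0.248] pointing down, gripper open.
Joint ranges: [-2.59, 2.59], [-0.33, 1.99], [-1.39, 1.29], [0.1, 2.45], [-1.04, 4.18], [0.21, 1.99], [-2.66, 2.66]. Speed limits (rad/s): [2.57, 2.57, 3.14, 3.14, 3.14, 3.14, 3.14].

INTERFACE

Orientations are given as a rotation vector (axis times angle).
In Python, from plant import ctrl gives the robot as it stands.
- The arm moves only by the tool step_arm, never from a script. Its argument "targets" is one flat list of numbers, 7 for each row, row after row: the shift along the tool's x, y, z in m, then the turn, a rotation vector about the tool's x, y, z in degrees, then the finger opening in m, from 0 to 0.087. A call has 1 to 5 rows; each row is the pose to reach, as a shift and turn from the pose commanded when the call began, along the tool's axes at that moment; what a row does not reach only later rows make up. A row lasts 1/10 s, in which the tool goes at most 50 mm and 8.59 degrees, less where a joint would pass 70% of its speed; a pose out of reach is approached as far as the arm can. A call with a gripper value outside its range is refused whole. The fingers move at their own pace and stop on an object; the grip force is fixed at half the most. Time passes only in rows, so rows that repeat a pose let the fingers close. It gives the time, the measured TCP pose, the force and the opening at its end, in the units of the state.
- ctrl.read_state(): the state, without advancing time (a new reading comes with each control period).
- ctrl.snapshot(name): name is "side" or "top"; returns a dict with "img" (420x560x3 uint8, blue, green, red), "z_map" (420x560 float32, m along the optical axis (not along the pixel's ray), 0 where there is no reading), "fx", "fy", "cx", "cy" (pixels), "dist" ([k1, k2, p1, p2, k3] as OpenCV has them; the pictures are not rectified), "R" (3x3) and "t" (3): a world point X has camera coordinates R X + t. Camera axes: x right, y down, z forward; pixel columns grow to the right and rows downward; lengths in m; the calibration is good to about 2 mm. A picture is of the moment at which its call begins.
- ctrl.finish_job(): hands the job in, once; it reports no verdict.
The state is a dict: "time_s": time; "qpos": joint angles; "qd": joint speeds; "effort": joint torques, N m; "ee_pos": TCP position; "ee_rot": TCP orientation; "contact_force": force on the tool from outside, world axes, zero at the start; "wrist_torque": the same for the moment, N m; "opening": finger opening in m.
Only numpy, scipy, OpenCV 4.12 (cv2) and the standard library are available. Lean on these libraries where they do the work, as an engineer would, in place of code of your own. Each camera call takes 0.05 s, during which the arm holds its last target.

TASK

In the steel caddy the small spice jar is hidden behind the tall sauce bottle. Take the bottle out and stand it aside on the worktop, stand the jar upright in the empty half of the prep tray, then put the bottle back upright at the front of its own lane, just where it stood. Do not tip either of them over, and leave the other things where they are.

Things in the scene. Friction and masses are not known exactly. Their poses are not given: they have to be found in the camera images.
- caddy: Fixed steel caddy, 156 (x) x 210 (y) mm; origin: centre of its underside, +x to its back, z up. Floor at z = 7 mm. Three lanes along x, 66 mm wide, 150 mm long, centre lines at y = -69, 0, 69 mm; 3 mm sheets beside them up to z = 48, back panel at x = 75 up to z = 65; across the front a round rail at x = -77.5, top at z = 34: lift things over it. Wire handles stand out 15 mm at both sides.
- sauce_bottle_mid (a point): Centre (half-way up) of the tall clear-glass sauce bottle with dark labels and a gold cap: round, 58 mm diameter, 207 mm tall, tapering above 115 mm to a 30 mm cap, about 0.35 kg, z axis up. Best gripped round the cap, 10 to 15 mm below its top, where it feels 33 mm wide. It stands at the front of one of the three lanes (which one varies), about 6 mm behind the rail.
- spice_jar_mid (a point): Centre (half-way up) of the small spice jar with a dark screw lid: upright, round, 44 mm diameter, 96 mm tall, about 0.11 kg; z axis up. It stands in the same lane as the sauce bottle, directly behind it with 5 to 12 mm between them, and at least 25 mm clear of the caddy's back panel.
- tray: Fixed shallow aluminium prep tray, 220 (x) x 170 (y) mm, rim 21 mm high, walls 3 mm; origin at the centre of its underside, z up; its inner floor is 3 mm above the origin. A mushroom and a lime lie in its +x half; its -x half is empty.
- tray_free (a point): Centre of the empty half of the prep tray, on its inner floor; the empty space round it is about 110 (x) x 160 (y) mm.
- glass_front_mid (a point): Centre of a small clear glass, 49 mm diameter, 62 mm tall, at the front of another lane of the caddy. Bystander.
- glass_back_mid (a point): Centre of a like glass behind it. Bystander.
- garlic_front_mid (a point): Centre of a garlic bulb, 59 mm, at the front of the remaining lane. Bystander.
- garlic_back_mid (a point): Centre of a garlic bulb, 51 mm, behind it. Bystander.
- mushroom_mid (a point): Centre of a king oyster mushroom, 101 x 72 x 57 mm, lying in the +x half of the tray. Bystander.
- lime_mid (a point): Centre of a lime, 53 x 45 x 45 mm, lying in the +x half of the tray. Bystander.
- red_bottle_mid (a point): Centre of a slimmer red sauce bottle, 47 mm diameter, 188 mm tall, standing on the side table to the left of the caddy. Bystander.
Things that resemble listed ones, but are neither listed nor needed, are in the scene too. Leave any yellow look-alike of the part that bears spice_jar_mid alone.

How it is judged:
On the way, in this order (a step that is already met when the one before it is completed fails the run):
1. the sauce bottle stands released and upright on the worktop, clear of its lane (distance of sauce_bottle_mid from where it was at the start of the episode above 0.08 m and height (world z) of sauce_bottle_mid between 0.095 and 0.108 m and linear speed of sauce_bottle below 0.03 m/s and contact force between the fingers and sauce_bottle below 0.1 N and angle between sauce_bottle_mid's own z axis and vertical below 0.1 rad), for 0.2 s.
2. the spice jar stands released and upright in the prep tray (x of spice_jar_mid in the frame of tray between -0.088 and 0.088 m and y of spice_jar_mid in the frame of tray between -0.063 and 0.063 m and z of spice_jar_mid in the frame of tray between 0.045 and 0.058 m and angle between spice_jar_mid's own z axis and vertical below 0.1 rad and linear speed of spice_jar below 0.03 m/s and contact force between the fingers and spice_jar below 0.1 N), for 0.2 s.
At the end, for the whole second after the job is handed in: The spice jar stands upright (within 0.1 rad) on the floor of the prep tray, wholly inside its rim; the sauce bottle stands upright (within 0.1 rad) on the caddy's floor, at the front of its own lane, within 20 mm of where it stood; both are released and everything is at rest (all of step 2 and distance of sauce_bottle_mid from where it was at the start of the episode below 0.02 m and z of sauce_bottle_mid in the frame of caddy between 0.105 and 0.116 m and linear speed of sauce_bottle below 0.03 m/s and contact force between the fingers and sauce_bottle below 0.1 N and angle between sauce_bottle_mid's own z axis and vertical below 0.1 rad and linear speed of each of glass_front, glass_back, garlic_front, garlic_back, mushroom, lime, red_bottle below 0.05 m/s); the robot touches nothing.
It fails at once if the sauce bottle is tipped over (more than 0.6 rad) (angle between sauce_bottle_mid's own z axis and vertical above 0.6 rad).
It fails at once if the spice jar is tipped over (more than 0.6 rad) (angle between spice_jar_mid's own z axis and vertical above 0.6 rad).
It fails at once if a glass or garlic bulb in the caddy is moved more than 30 mm (distance of any of glass_front_mid, glass_back_mid, garlic_front_mid, garlic_back_mid from where it was at the start of the episode above 0.03 m).
It fails at once if the mushroom or the lime on the tray is moved more than 30 mm (distance of any of mushroom_mid, lime_mid from where it was at the start of the episode above 0.03 m).
It fails at once if the slimmer red bottle is moved more than 30 mm (distance of red_bottle_mid from where it was at the start of the episode above 0.03 m).
It also fails if it takes over 72 s, if anything falls off the work surface, if the arm or the gripper's body presses on something with over 40 N, if the wrist force passes 120 N, or if a joint passes its speed limit or range.

## Working session

There is one attempt and no reset: what is moved stays moved. The work goes in short steps, Python scripts to look and compute and a tool call to move; the robot and the scene stay as the last step left them, time stands still between calls to the robot, and variables do not carry over. Pictures are saved under pics/ and viewed, and the job is handed in when it is done.

Besides the shell and the picture viewer there is one more tool, called by a JSON object that holds its "api" and its "payload". step_arm: Moves the arm, as the interface text tells. Its arguments: {"type":"object","properties":{"targets":{"type":"array","items":{"type":"number"}}},"required":["targets"]}

```bash
mkdir -p pics; ls
python3 - <<'E'
from plant import ctrl
import cv2,numpy as np
s=ctrl.read_state()
for k,v in s.items(): print(k,np.round(v,4))
for n in("side","top"):
    d=ctrl.snapshot(n); cv2.imwrite(f"pics/{n}0.png",d["img"]); np.savez(f"pics/{n}0.npz",**d)
    print(n,d["fx"],d["cx"],d["cy"],d["dist"],np.round(-np.array(d["R"]).T@d["t"],3))
E
```

```text
pics
time_s 0.0
qpos [ 1.2991  0.4694 -0.0486  1.5337  0.0241  1.141  -0.0823]
qd [-0.0007 -0.0004  0.0002  0.001   0.0007 -0.0004 -0.0003]
effort [ 3.00000e-04 -5.07975e+01 -8.05000e-02 -2.36150e+01 -6.12000e-02
  3.79000e-02  2.00000e-04]
ee_pos [ 0.1622 -0.6547  0.2465]
ee_rot [-3.1166e+00 -3.8030e-01  5.0000e-04]
contact_force [-0.039  -0.0514 -0.224 ]
wrist_torque [-0.0444 -0.0175  0.0069]
opening 0.0871
side 405.89565488732046 282.81662158785724 202.92827743184856 [0.02037968 0.         0.         0.         0.        ] [-0.01  -1.068  0.679]
top 530.5466070701667 286.09573321960073 206.6761967427228 [-0.04865553  0.          0.          0.          0.        ] [0.322 0.003 1.408]
```

View pics/side0.png

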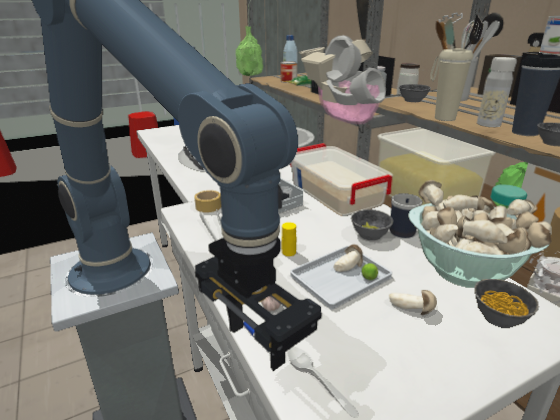

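View pics/top0.png

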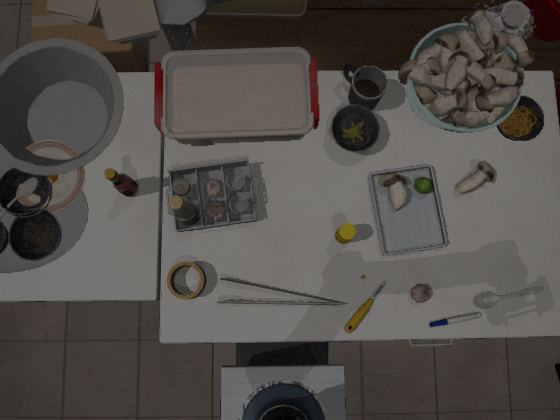

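The top view shows the caddy at about (213,193), with the bottle at the front of its left lane (cap ~(177,201)) and the jar behind it (~(181,186)). The tray is at (409,210) with its near half empty. A yellow look-alike stands at (345,232).

Run:
```python
import cv2,numpy as np
d=np.load("pics/top0.npz");im=d["img"]
a=cv2.convertScaleAbs(cv2.resize(im[145:240,95:270],None,fx=4.5,fy=4.5,interpolation=cv2.INTER_CUBIC),alpha=1.7)
cv2.imwrite("pics/c1.png",a)
a=cv2.convertScaleAbs(cv2.resize(im[150:265,320:500],None,fx=4.4,fy=4.4,interpolation=cv2.INTER_CUBIC),alpha=1.3)
cv2.imwrite("pics/c2.png",a)
```

```text
(no output)
```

View pics/c1.png

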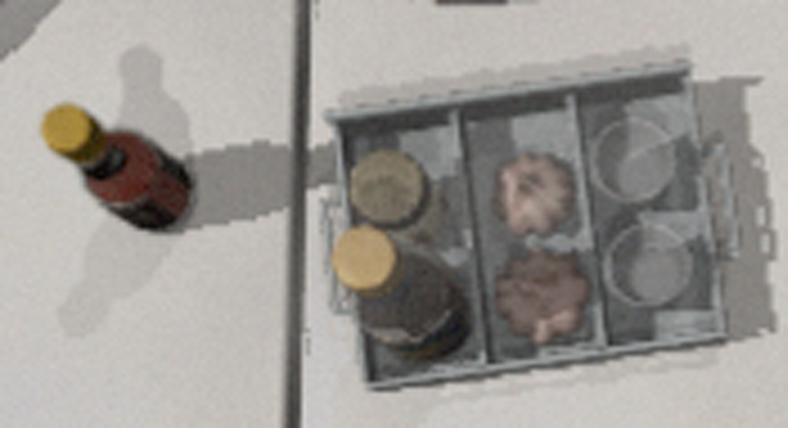

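View pics/c2.png

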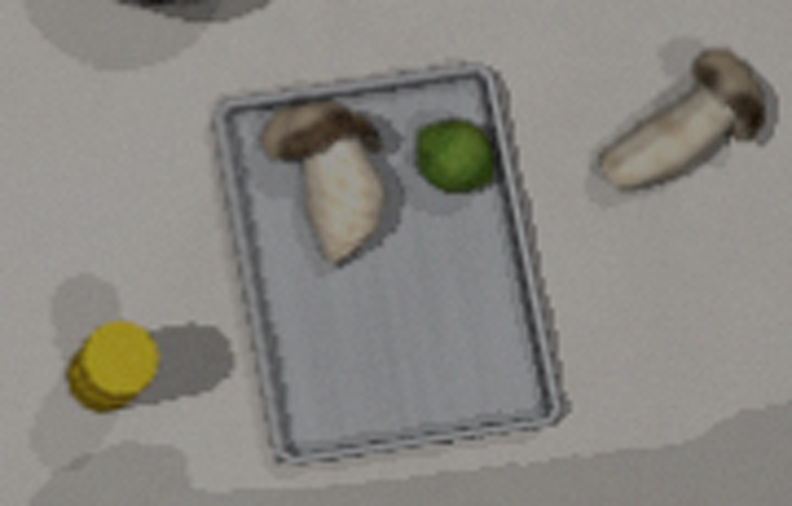

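```bash
cat > h.py <<'E'
import cv2,numpy as np
from scipy.spatial.transform import Rotation as Ro
def ray(d,u,v,z):
    K=np.array([[d["fx"],0,d["cx"]],[0,d["fy"],d["cy"]],[0,0,1]],float)
    p=cv2.undistortPoints(np.array([[[u,v]]],float),K,np.array(d["dist"],float)).ravel()
    R=np.array(d["R"]);t=np.array(d["t"])
    c=-R.T@t; w=R.T@np.array([p[0],p[1],1.]); return c+w*(z-c[2])/w[2]
def proj(d,X):
    K=np.array([[d["fx"],0,d["cx"]],[0,d["fy"],d["cy"]],[0,0,1]],float)
    r=cv2.Rodrigues(np.array(d["R"]))[0]
    return cv2.projectPoints(np.array(X,float).reshape(-1,1,3),r,np.array(d["t"],float),K,np.array(d["dist"],float))[0].reshape(-1,2)
E
python3 - <<'E'
from h import *
d=np.load("pics/top0.npz")
f=lambda x,y:((x+.5)/4.5-.5+95,(y+.5)/4.5-.5+145)
g=lambda x,y:((x+.5)/4.4-.5+320,(y+.5)/4.4-.5+150)
for n,p,z in [("cap",f(365,257),.214),("jar",f(388,185),.103),("bl",f(332,115),.065),("br",f(690,68),.065),("fl",f(368,385),.034),("fr",f(722,335),.034),("red",f(68,130),.188),
 ("tbl",g(218,103),.021),("tbr",g(492,68),.021),("tfr",g(562,415),.021),("tfl",g(282,458),.021),("yel",g(120,360),.096)]:
    X=ray(d,*p,z); u,v=map(int,np.round(p)); print(n,np.round(p,1),np.round(X,4), "zmap world z",round(1.408-float(d["z_map"][v,u]),3))
# depth map: points of cap / lid
Z=d["z_map"];K=None
vv,uu=np.mgrid[150:235,160:265]
z=Z[150:235,160:265].ravel()
import cv2
Km=np.array([[d["fx"],0,d["cx"]],[0,d["fy"],d["cy"]],[0,0,1]],float)
p=cv2.undistortPoints(np.stack([uu.ravel(),vv.ravel()],1).astype(float)[:,None],Km,d["dist"]).reshape(-1,2)
P=(np.c_[p,np.ones(len(p))]*z[:,None]-d["t"])@d["R"]
P=P[z>0]
m=P[:,2]>.19; print("cap pts",m.sum(),P[m].min(0),P[m].max(0),np.median(P[m],0))
m=m&(P[:,2]>.205);print(m.sum(),P[m].mean(0))
m=(P[:,2]>.09)&(P[:,2]<.115)&(P[:,0]>.58);print("jar",m.sum(),P[m].min(0),P[m].max(0),P[m].mean(0))
print("R",np.round(d["R"],3))
E
```

```text
cap [175.7 201.7] [0.5433 0.2381 0.214 ] zmap world z 0.201
jar [180.8 185.7] [0.6046 0.248  0.103 ] zmap world z 0.078
bl [168.4 170.2] [0.6546 0.2885 0.065 ] zmap world z 0.039
br [247.9 159.7] [0.6801 0.0816 0.065 ] zmap world z 0.021
fl [176.4 230.2] [0.5013 0.2702 0.034 ] zmap world z 0.028
fr [255.1 219.1] [0.5281 0.065  0.034 ] zmap world z 0.022
red [109.7 173.5] [0.6178 0.4012 0.188 ] zmap world z 0.158
tbl [369.2 173. ] [ 0.6515 -0.2417  0.021 ] zmap world z -0.039
tbr [431.4 165.1] [ 0.672  -0.4122  0.021 ] zmap world z -0.039
tfr [447.3 243.9] [ 0.4573 -0.4416  0.021 ] zmap world z -0.005
tfl [383.7 253.7] [ 0.434  -0.2712  0.021 ] zmap world z 0.024
yel [346.9 231.4] [ 0.4848 -0.1665  0.096 ] zmap world z 0.085
cap pts 194 [0.52677691 0.22222643 0.19020546] [0.55908325 0.25373867 0.22026412] [0.54186111 0.23693285 0.21441521]
175 [0.54256776 0.23743186 0.21442771]
jar 244 [0.58220777 0.22667005 0.09144922] [0.62526593 0.27058286 0.11011754] [0.60339117 0.24805844 0.10307121]
R [[-0.014 -1.     0.012]
 [-0.985  0.012 -0.171]
 [ 0.171 -0.014 -0.985]]
```

```bash
cat >> h.py <<'E'
def st():
    from plant import ctrl
    return ctrl.read_state()
def delta(target,yaw=None,s=None):
    # shift in tool axes; yaw= desired heading of tool x (world, rad), tool straight down
    s=s or st(); R=Ro.from_rotvec(s["ee_rot"])
    sh=R.inv().apply(np.array(target)-s["ee_pos"])
    out=[np.round(sh,4)]
    if yaw is not None:
        G=Ro.from_matrix(np.array([[np.cos(yaw),np.sin(yaw),0],[np.sin(yaw),-np.cos(yaw),0],[0,0,-1]]))
        out.append(np.round((R.inv()*G).as_rotvec(degrees=True),2))
    return out
E
python3 - <<'E'
from h import *
s=st();R=Ro.from_rotvec(s["ee_rot"]).as_matrix();print(np.round(R,3), s["time_s"])
d=np.load("pics/top0.npz")
print(proj(d,[[.66,-.06,0],[.66,-.06,.2]]))
t=np.array([[.6515,-.2417],[.672,-.4122],[.4573,-.4416],[.434,-.2712]])
c=t.mean(0);ax=(t[0]+t[1]-t[2]-t[3])/2;ax/=np.linalg.norm(ax);print("tray",c,ax,np.arctan2(ax[1],ax[0]),"free",c-.055*ax, np.linalg.norm(t-np.roll(t,1,0),axis=1))
for p in [(.55,-.3,.36),(.55,0.1,.36),(.5425,.2375,.28)]: print(p,delta(p,.122))
E
```

```text
[[ 0.971  0.24  -0.   ]
 [ 0.24  -0.971  0.002]
 [-0.    -0.002 -1.   ]] 0.1
[[301.34397544 172.47949812]
 [304.75003178 152.56820731]]
tray [ 0.5537   -0.341675] [0.99084133 0.13503136] 0.13544511287676858 free [ 0.49920373 -0.34910172] [0.21949146 0.17172798 0.2167036  0.17198561]
(0.55, -0.3, 0.36) [array([ 0.4617, -0.2513, -0.113 ]), array([-0.1 ,  0.01,  6.92])]
(0.55, 0.1, 0.36) [array([ 0.5579, -0.6395, -0.1123]), array([-0.1 ,  0.01,  6.92])]
(0.5425, 0.2375, 0.28) [array([ 0.5837, -0.7747, -0.0321]), array([-0.1 ,  0.01,  6.92])]
```

{"api": "step_arm", "payload": {"targets": [0.04,-0.02,-0.015,0,0,0,0.087,0.08,-0.04,-0.03,0,0,0,0.087,0.12,-0.06,-0.045,0,0,0,0.087,0.16,-0.08,-0.06,0,0,0,0.087,0.2,-0.1,-0.075,0,0,0,0.087]}}

```text
time_s: 0.6
ee_pos: [0.3334, -0.5085, 0.3228]
ee_rot: [-3.118, -0.38, 0.001]
contact_force: [0.6, -0.1, -0.5]
opening: 0.0872
```

{"api": "step_arm", "payload": {"targets": [0.04,-0.02,-0.01,0,0,0,0.087,0.08,-0.04,-0.02,0,0,0,0.087,0.12,-0.06,-0.03,0,0,0,0.087,0.16,-0.08,-0.04,0,0,0,0.087,0.2,-0.1,-0.04,0,0,0,0.087]}}

```text
time_s: 1.1
ee_pos: [0.5041, -0.3638, 0.3639]
ee_rot: [3.117, 0.38, 0.003]
contact_force: [-0.2, -0.4, -1.0]
opening: 0.0871
```

{"api": "step_arm", "payload": {"targets": [0.025,-0.04,0,0,0,0,0.087,0.05,-0.08,0,0,0,0,0.087,0.06,-0.125,0,0,0,0,0.087,0.07,-0.17,0,0,0,0,0.087,0.08,-0.215,0,0,0,0,0.087]}}

```text
time_s: 1.6
ee_pos: [0.528, -0.135, 0.3621]
ee_rot: [-3.118, -0.381, 0.001]
contact_force: [1.3, -0.2, -0.5]
opening: 0.0869
```

{"api": "step_arm", "payload": {"targets": [0.012,-0.042,0,0,0,0,0.087,0.024,-0.084,0,0,0,0,0.087,0.036,-0.126,0,0,0,0,0.087,0.048,-0.168,0,0,0,0,0.087,0.06,-0.21,0,0,0,0,0.087]}}

```text
time_s: 2.1
ee_pos: [0.5357, 0.0829, 0.3623]
ee_rot: [3.118, 0.38, -0.001]
contact_force: [0.6, 0.1, 0.3]
opening: 0.0871
```

{"api": "step_arm", "payload": {"targets": [0.012,-0.042,0,0,0,0,0.087,0.024,-0.084,0,0,0,0,0.087,0.036,-0.126,0.02,0,0,0,0.087,0.0435,-0.15,0.04,0,0,0,0.087,0.0435,-0.15,0.05,0,0,0,0.087]}}

```text
time_s: 2.6
ee_pos: [0.5402, 0.2418, 0.3102]
ee_rot: [-3.115, -0.392, 0.006]
contact_force: [0.1, -0.3, -0.0]
opening: 0.0868
```

Run:
```python
from h import *
from plant import ctrl
s=st();print(s["ee_pos"],s["qpos"],delta((.5425,.2375,.208)))
for n in("side","top"):
    d=ctrl.snapshot(n); np.savez(f"pics/{n}1.npz",**d)
    p=proj(d,[[.5425,.2375,.214],list(s["ee_pos"])]);print(n,p)
    u,v=map(int,p[0]); c=d["img"][max(0,v-60):v+80,max(0,u-80):u+80]
    cv2.imwrite(f"pics/{n}1.png",cv2.resize(c,None,fx=4,fy=4))
```

```text
[0.54016085 0.24175622 0.31022954] [-0.06484481  0.33787698 -0.55512898  1.63125945  0.18312742  1.22803638
 -1.97723253] [array([0.0016, 0.0049, 0.1022])]
side [[249.31509238 143.9764581 ]
 [247.01710342 117.48787292]]
top [[175.98482888 202.06037053]
 [165.16877682 194.97608963]]
```

View pics/side1.png

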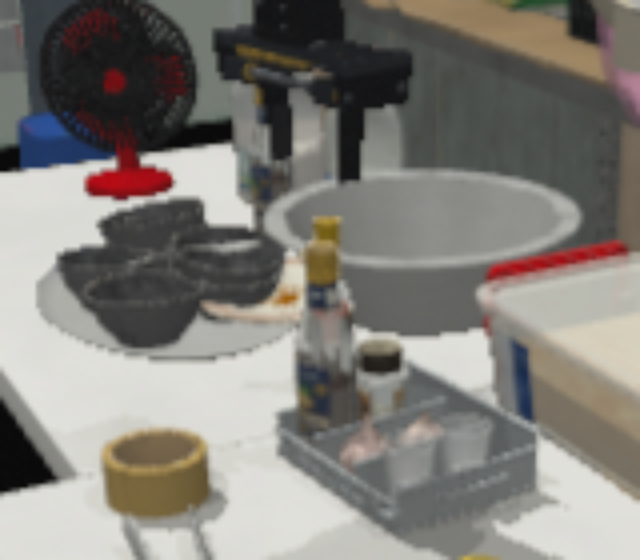

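View pics/top1.png

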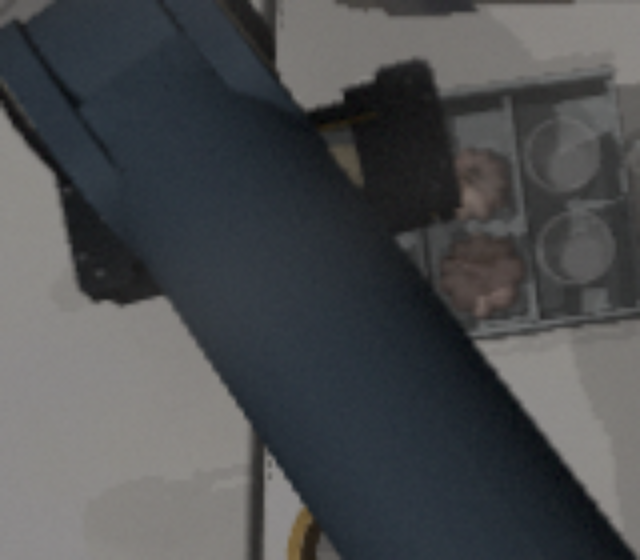

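Run:
```python
from h import *
s=st();print(s["time_s"],s["ee_pos"],s["ee_rot"],delta((.5425,.2375,.208),.242))
```

```text
2.7 [0.54147815 0.2367004  0.31028675] [ 3.11639663  0.38166647 -0.00665873] [array([ 0.0016, -0.0007,  0.1023]), array([0.08, 0.25, 0.1 ])]
```

The side view shows the cap at crop (322,245), directly under the fingers (crop columns 275 and 348). The measured cap point projects onto it, so I descend.

{"api": "step_arm", "payload": {"targets": [0.001,-0.001,0.03,0,0,0,0.087,0.001,-0.001,0.06,0,0,0,0.087,0.001,-0.001,0.085,0,0,0,0.087,0.001,-0.001,0.102,0,0,0,0.087,0.001,-0.001,0.102,0,0,0,0.087]}}

```text
time_s: 3.2
ee_pos: [0.5428, 0.2356, 0.2088]
ee_rot: [3.116, 0.375, -0.006]
contact_force: [-0.0, -0.9, 1.4]
opening: 0.087
```

{"api": "step_arm", "payload": {"targets": [0,0,0,0,0,0,0.02,0,0,0,0,0,0,0.02,0,0,0,0,0,0,0.02,0,0,0,0,0,0,0.02,0,0,0,0,0,0,0.02]}}

```text
time_s: 3.7
ee_pos: [0.5433, 0.2386, 0.2111]
ee_rot: [-3.118, -0.38, -0.001]
contact_force: [0.6, 0.0, 0.7]
opening: 0.0546
```

{"api": "step_arm", "payload": {"targets": [0,0,0,0,0,0,0.02,0,0,0,0,0,0,0.02,0,0,0,0,0,0,0.02,0,0,0,0,0,0,0.02]}}

```text
time_s: 4.1
ee_pos: [0.543, 0.239, 0.2105]
ee_rot: [-3.118, -0.381, 0.0]
contact_force: [-0.5, 0.3, 1.1]
opening: 0.0334
```

{"api": "step_arm", "payload": {"targets": [0,0,0,0,0,0,0.02,0,0,-0.005,0,0,0,0.02,0,0,-0.015,0,0,0,0.02,0,0,-0.035,0,0,0,0.02,0,0,-0.06,0,0,0,0.02]}}

```text
time_s: 4.6
ee_pos: [0.5425, 0.2378, 0.2705]
ee_rot: [3.117, 0.38, -0.004]
contact_force: [-0.0, -0.8, -3.6]
opening: 0.0336
```

{"api": "step_arm", "payload": {"targets": [0,0,-0.02,0,0,0,0.02,0,0,-0.04,0,0,0,0.02,0,0,-0.055,0,0,0,0.02,0,0,-0.06,0,0,0,0.02,0,0,-0.06,0,0,0,0.02]}}

```text
time_s: 5.1
ee_pos: [0.5432, 0.2386, 0.3311]
ee_rot: [3.118, 0.38, 0.002]
contact_force: [-0.3, 0.5, -3.9]
opening: 0.0336
```

Run:
```python
from h import *
s=st();print(s["time_s"],s["ee_pos"],s["opening"],s["contact_force"],delta((.66,-.06,s["ee_pos"][2]),.242))
```

```text
5.1 [0.54324923 0.23855285 0.33106214] 0.03359551093353439 [-0.25356432  0.467336   -3.87968059] [array([4.160e-02, 3.179e-01, 1.000e-04]), array([ 0.01, -0.06,  0.04])]
```

{"api": "step_arm", "payload": {"targets": [0.001,0.01,0,0,0,0,0.02,0.004,0.03,0,0,0,0,0.02,0.008,0.06,0,0,0,0,0.02,0.012,0.09,0,0,0,0,0.02,0.016,0.12,0,0,0,0,0.02]}}

```text
time_s: 5.6
ee_pos: [0.5874, 0.1235, 0.3291]
ee_rot: [3.117, 0.38, -0.004]
contact_force: [0.6, 0.3, -3.6]
opening: 0.0332
```

{"api": "step_arm", "payload": {"targets": [0.004,0.03,0,0,0,0,0.02,0.008,0.06,0,0,0,0,0.02,0.012,0.09,0,0,0,0,0.02,0.016,0.12,0,0,0,0,0.02,0.02,0.15,0,0,0,0,0.02]}}

```text
time_s: 6.1
ee_pos: [0.6427, -0.0174, 0.3289]
ee_rot: [3.118, 0.379, -0.004]
contact_force: [1.1, -0.9, -3.3]
opening: 0.034
```

{"api": "step_arm", "payload": {"targets": [0.003,0.025,0,0,0,0,0.02,0.005,0.04,0,0,0,0,0.02,0.006,0.048,0.01,0,0,0,0.02,0.006,0.048,0.04,0,0,0,0.02,0.006,0.048,0.07,0,0,0,0.02]}}

```text
time_s: 6.6
ee_pos: [0.6602, -0.0589, 0.2593]
ee_rot: [-3.117, -0.382, -0.001]
contact_force: [0.2, 0.2, -3.3]
opening: 0.0333
```

{"api": "step_arm", "payload": {"targets": [0,0,0.02,0,0,0,0.02,0,0,0.035,0,0,0,0.02,0,0,0.045,0,0,0,0.02,0,0,0.05,0,0,0,0.02,0,0,0.05,0,0,0,0.02]}}

```text
time_s: 7.1
ee_pos: [0.6603, -0.0597, 0.2104]
ee_rot: [-3.118, -0.381, 0.0]
contact_force: [0.1, -0.1, -3.6]
opening: 0.0334
```

Run:
```python
from h import *
from plant import ctrl
s=st();print(s["time_s"],s["ee_pos"],s["ee_rot"],s["opening"],s["contact_force"])
d=ctrl.snapshot("side"); np.savez("pics/side2.npz",**d); cv2.imwrite("pics/side2.png",cv2.resize(d["img"][80:280,150:410],None,fx=3,fy=3))
```

```text
7.1 [ 0.66029459 -0.05972546  0.21035654] [-3.11822191e+00 -3.81102152e-01  4.34977645e-04] 0.033420210479434144 [ 0.09791773 -0.10039046 -3.58925905]
```

View pics/side2.png

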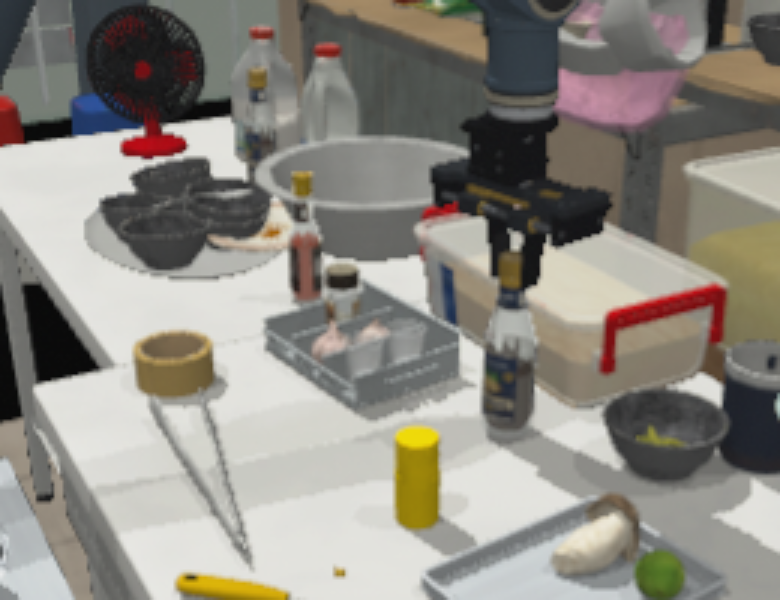

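The bottle hangs upright at (508,370) over clear worktop. The jar is now exposed at (342,290). I'll lower the last 7 mm slowly.

{"api": "step_arm", "payload": {"targets": [0,0,0.002,0,0,0,0.02,0,0,0.004,0,0,0,0.02,0,0,0.005,0,0,0,0.02,0,0,0.006,0,0,0,0.02,0,0,0.006,0,0,0,0.02]}}

```text
time_s: 7.65
ee_pos: [0.6603, -0.06, 0.2045]
ee_rot: [3.118, 0.38, -0.0]
contact_force: [0.4, -1.3, -3.7]
opening: 0.0334
```

{"api": "step_arm", "payload": {"targets": [0,0,0.001,0,0,0,0.02,0,0,0.001,0,0,0,0.02]}}

```text
time_s: 7.85
ee_pos: [0.6604, -0.06, 0.2036]
ee_rot: [3.118, 0.38, 0.0]
contact_force: [0.5, -0.0, -3.0]
opening: 0.0333
```

{"api": "step_arm", "payload": {"targets": [0,0,0.0007,0,0,0,0.02,0,0,0.0007,0,0,0,0.02]}}

```text
time_s: 8.05
ee_pos: [0.6608, -0.0598, 0.2035]
ee_rot: [3.118, 0.381, 0.002]
contact_force: [-0.3, -1.0, 0.2]
opening: 0.0331
```

Contact: the wrist load has dropped to 0. Release.

{"api": "step_arm", "payload": {"targets": [0,0,0,0,0,0,0.05,0,0,0,0,0,0,0.06,0,0,0,0,0,0,0.07,0,0,0,0,0,0,0.087,0,0,0,0,0,0,0.087]}}

```text
time_s: 8.55
ee_pos: [0.6604, -0.0601, 0.2029]
ee_rot: [3.118, 0.38, 0.0]
contact_force: [-0.0, 1.1, 0.3]
opening: 0.0656
```

{"api": "step_arm", "payload": {"targets": [0,0,0,0,0,0,0.087,0,0,0,0,0,0,0.087,0,0,0,0,0,0,0.087,0,0,-0.02,0,0,0,0.087,0,0,-0.05,0,0,0,0.087]}}

```text
time_s: 9.05
ee_pos: [0.6591, -0.0602, 0.2512]
ee_rot: [-3.118, -0.381, 0.007]
contact_force: [1.0, 0.0, 0.7]
opening: 0.0867
```

{"api": "step_arm", "payload": {"targets": [0,0,-0.03,0,0,0,0.087,-0.004,-0.03,-0.03,0,0,0,0.087,-0.01,-0.07,-0.03,0,0,0,0.087,-0.015,-0.11,-0.03,0,0,0,0.087,-0.02,-0.15,-0.03,0,0,0,0.087]}}

```text
time_s: 9.55
ee_pos: [0.6041, 0.082, 0.2831]
ee_rot: [3.118, 0.38, 0.001]
contact_force: [0.4, -0.1, 0.7]
opening: 0.0868
```

Run:
```python
from h import *
from plant import ctrl
s=st();print(s["time_s"],s["ee_pos"],s["opening"])
for n in("side","top"):
  d=ctrl.snapshot(n); np.savez(f"pics/{n}3.npz",**d); c=d["img"][80:280,150:410] if n=="side" else d["img"][120:270,100:350]
  cv2.imwrite(f"pics/{n}3.png",cv2.resize(c,None,fx=3,fy=3))
d=np.load("pics/top3.npz");print(proj(d,[[.66,-.06,.207],[.604,.248,.103]]))
s=st();print(s["ee_pos"],delta((.604,.248,.27)))
```

```text
9.55 [0.60414105 0.08201719 0.28305144] 0.08683433936511624
[[304.88872274 151.75727583]
 [180.84213614 185.96058387]]
[0.60221768 0.08869658 0.28372878] [array([ 0.0417, -0.1537,  0.0143])]
```

View pics/side3.png

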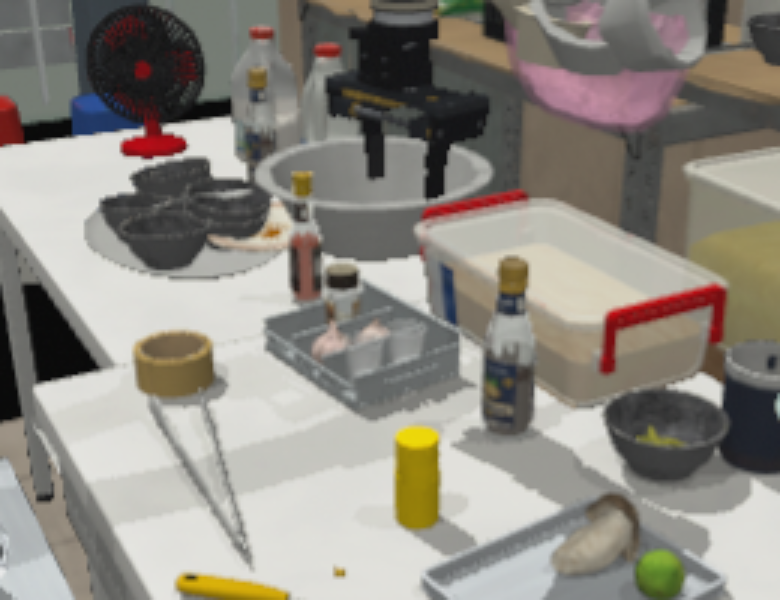

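View pics/top3.png

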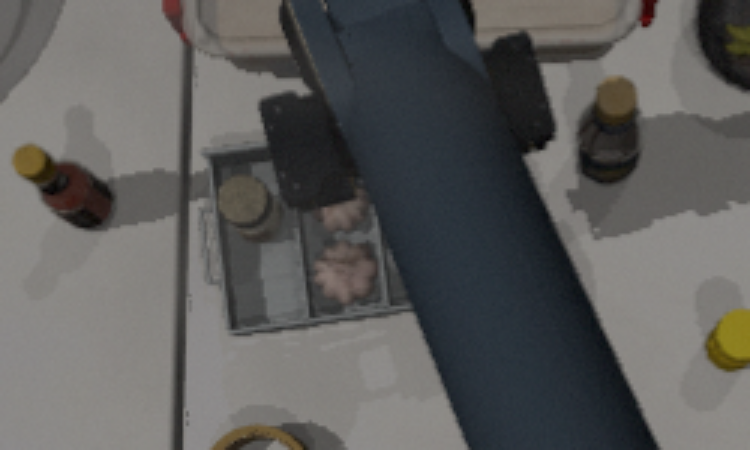

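The bottle stands upright at side (508,380), and the top view agrees on its position. The jar's lid at top-crop (245,197) agrees with (0.604, 0.248).

{"api": "step_arm", "payload": {"targets": [0.011,-0.04,0,0,0,0,0.087,0.022,-0.08,0,0,0,0,0.087,0.033,-0.12,0,0,0,0,0.087,0.042,-0.153,0.014,0,0,0,0.087,0.042,-0.153,0.04,0,0,0,0.087]}}

```text
time_s: 10.15
ee_pos: [0.6082, 0.2472, 0.2447]
ee_rot: [-3.111, -0.393, -0.007]
contact_force: [-0.5, 0.3, -0.7]
opening: 0.0869
```

{"api": "step_arm", "payload": {"targets": [0,0,0.04,0,0,0,0.087,0,0,0.07,0,0,0,0.087,0,0,0.08,0,0,0,0.087,0,0,0.08,0,0,0,0.087]}}

```text
time_s: 10.55
ee_pos: [0.6084, 0.2387, 0.1615]
ee_rot: [3.118, 0.38, -0.004]
contact_force: [0.1, 0.5, 0.1]
opening: 0.087
```

Run:
```python
from h import *
from plant import ctrl
s=st();print(s["time_s"],s["ee_pos"],delta((.604,.2478,.091),.242))
d=ctrl.snapshot("side"); cv2.imwrite("pics/side4.png",cv2.resize(d["img"][110:230,200:330],None,fx=5,fy=5))
```

```text
10.55 [0.60843465 0.23871397 0.16148376] [array([-0.0019, -0.0099,  0.0705]), array([0.03, 0.16, 0.03])]
```

View pics/side4.png

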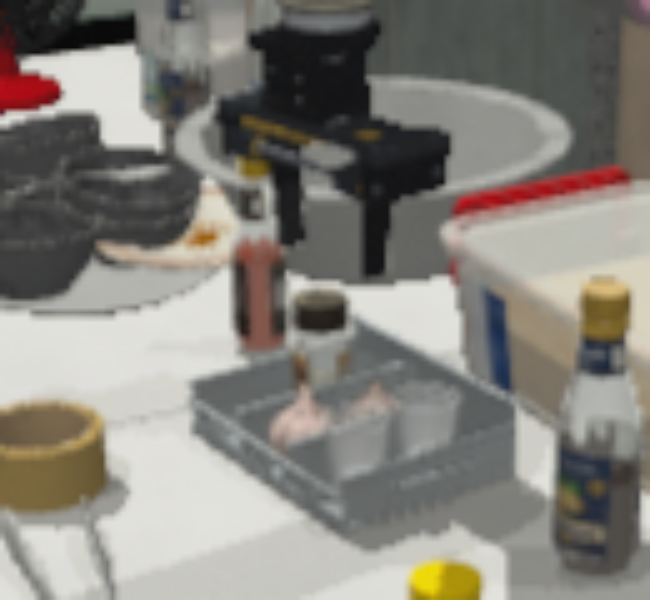

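The gripper is above the jar at crop (320,310), about 9 mm short in y. I'll correct that and go down.

{"api": "step_arm", "payload": {"targets": [-0.002,-0.009,0.01,0,0,0,0.087,-0.0025,-0.0095,0.03,0,0,0,0.087,-0.0025,-0.0095,0.055,0,0,0,0.087,-0.0025,-0.0095,0.07,0,0,0,0.087,-0.0025,-0.0095,0.07,0,0,0,0.087]}}

```text
time_s: 11.1
ee_pos: [0.603, 0.2478, 0.0912]
ee_rot: [3.118, 0.381, -0.005]
contact_force: [-0.3, -0.3, -0.8]
opening: 0.0871
```

{"api": "step_arm", "payload": {"targets": [0,0,0,0,0,0,0.03,0,0,0,0,0,0,0.03,0,0,0,0,0,0,0.03,0,0,0,0,0,0,0.03,0,0,0,0,0,0,0.03]}}

```text
time_s: 11.6
ee_pos: [0.6043, 0.2481, 0.0933]
ee_rot: [-3.118, -0.38, -0.001]
contact_force: [1.5, -0.2, -0.1]
opening: 0.0547
```

{"api": "step_arm", "payload": {"targets": [0,0,0,0,0,0,0.03,0,0,0,0,0,0,0.03,0,0,0,0,0,0,0.03,0,0,0,0,0,0,0.03]}}

```text
time_s: 12.0
ee_pos: [0.6042, 0.2481, 0.0929]
ee_rot: [-3.118, -0.381, -0.0]
contact_force: [0.2, 1.0, 1.0]
opening: 0.0424
```

{"api": "step_arm", "payload": {"targets": [0,0,0,0,0,0,0.03,0,0,-0.005,0,0,0,0.03,0,0,-0.02,0,0,0,0.03,0,0,-0.045,0,0,0,0.03,0,0,-0.075,0,0,0,0.03]}}

```text
time_s: 12.5
ee_pos: [0.6037, 0.2476, 0.1686]
ee_rot: [3.118, 0.38, -0.003]
contact_force: [0.4, 0.1, -1.6]
opening: 0.0426
```

{"api": "step_arm", "payload": {"targets": [0,0,-0.03,0,0,0,0.03,0,0,-0.055,0,0,0,0.03,0,0,-0.07,0,0,0,0.03,0,0,-0.075,0,0,0,0.03,0,0,-0.075,0,0,0,0.03]}}

```text
time_s: 13.0
ee_pos: [0.6041, 0.2479, 0.2432]
ee_rot: [3.118, 0.38, 0.001]
contact_force: [-0.9, 0.6, -1.3]
opening: 0.0427
```

Run:
```python
from h import *
s=st();print(s["time_s"],s["ee_pos"],s["opening"],s["contact_force"],delta((.50,.0,s["ee_pos"][2]),.242),delta((.496,-.349,s["ee_pos"][2])))
```

```text
13.0 [0.60411236 0.24791858 0.24320876] 0.042724953644701615 [-0.8656638   0.64967406 -1.25810466] [array([-0.1607,  0.2156, -0.    ]), array([ 0.01, -0.03,  0.04])] [array([-0.2484,  0.5534, -0.    ])]
```

{"api": "step_arm", "payload": {"targets": [-0.007,0.009,0,0,0,0,0.03,-0.026,0.034,0,0,0,0,0.03,-0.05,0.066,0,0,0,0,0.03,-0.074,0.098,0,0,0,0,0.03,-0.098,0.13,0,0,0,0,0.03]}}

```text
time_s: 13.5
ee_pos: [0.5383, 0.0958, 0.2411]
ee_rot: [3.118, 0.38, -0.005]
contact_force: [-0.2, -1.5, -0.5]
opening: 0.0425
```

{"api": "step_arm", "payload": {"targets": [-0.024,0.032,0,0,0,0,0.03,-0.046,0.064,0,0,0,0,0.03,-0.063,0.096,0,0,0,0,0.03,-0.073,0.134,0,0,0,0,0.03,-0.083,0.172,0,0,0,0,0.03]}}

```text
time_s: 14.0
ee_pos: [0.499, -0.0907, 0.2417]
ee_rot: [-3.118, -0.38, 0.004]
contact_force: [1.9, -0.5, -1.8]
opening: 0.0422
```

{"api": "step_arm", "payload": {"targets": [-0.01,0.038,0,0,0,0,0.03,-0.02,0.076,0,0,0,0,0.03,-0.03,0.114,0,0,0,0,0.03,-0.04,0.152,0,0,0,0,0.03,-0.05,0.19,0,0,0,0,0.03]}}

```text
time_s: 14.5
ee_pos: [0.4963, -0.2868, 0.2413]
ee_rot: [-3.117, -0.379, 0.004]
contact_force: [0.2, 0.1, -1.3]
opening: 0.0427
```

{"api": "step_arm", "payload": {"targets": [-0.009,0.03,0,0,0,0,0.03,-0.015,0.05,0,0,0,0,0.03,-0.017,0.06,0,0,0,0,0.03,-0.017,0.061,0,0,0,0,0.03,-0.017,0.061,0,0,0,0,0.03]}}

```text
time_s: 15.0
ee_pos: [0.4962, -0.347, 0.2422]
ee_rot: [-3.117, -0.382, 0.001]
contact_force: [0.7, -0.3, -1.1]
opening: 0.0426
```

Run:
```python
from h import *
from plant import ctrl
s=st();print(s["time_s"],s["ee_pos"],s["opening"],s["contact_force"],delta((.496,-.349,.092),.242))
d=ctrl.snapshot("side"); cv2.imwrite("pics/side5.png",cv2.resize(d["img"][130:330,250:450],None,fx=3,fy=3))
s=st();print(s["ee_pos"])
```

```text
15.0 [ 0.49623604 -0.34704517  0.24217587] 0.04256107291454722 [ 0.68148735 -0.28612765 -1.05946805] [array([-0.0006,  0.0021,  0.1502]), array([-0.1 ,  0.03,  0.11])]
[ 0.49656184 -0.34655286  0.24247025]
```

View pics/side5.png

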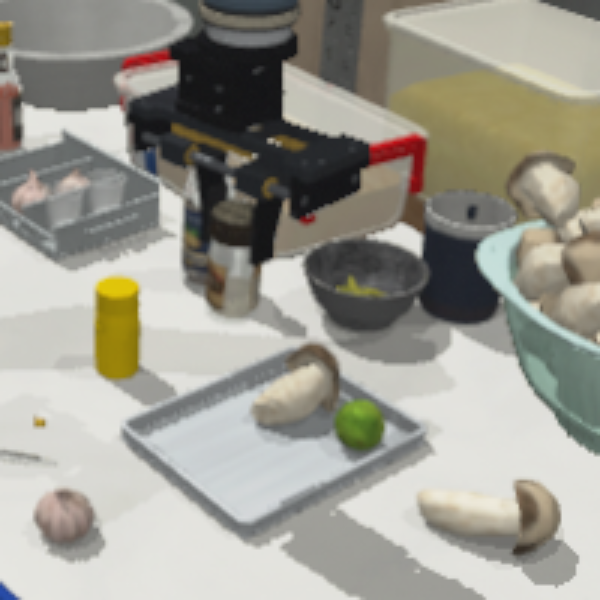

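The jar hangs upright in the jaws at (235,260), over the tray's empty half. Lowering now.

{"api": "step_arm", "payload": {"targets": [0,0.001,0.015,0,0,0,0.03,0,0.002,0.045,0,0,0,0.03,0,0.002,0.075,0,0,0,0.03,0,0.002,0.105,0,0,0,0.03,0,0.002,0.125,0,0,0,0.03]}}

```text
time_s: 15.55
ee_pos: [0.4957, -0.3484, 0.1147]
ee_rot: [-3.115, -0.383, 0.004]
contact_force: [0.2, 0.6, -0.9]
opening: 0.0425
```

{"api": "step_arm", "payload": {"targets": [0,0,0.01,0,0,0,0.03,0,0,0.016,0,0,0,0.03,0,0,0.02,0,0,0,0.03,0,0,0.022,0,0,0,0.03,0,0,0.022,0,0,0,0.03]}}

```text
time_s: 16.05
ee_pos: [0.4972, -0.3505, 0.0964]
ee_rot: [3.118, 0.38, 0.001]
contact_force: [-0.2, 0.5, -0.7]
opening: 0.0425
```

{"api": "step_arm", "payload": {"targets": [0,0,0.001,0,0,0,0.03,0,0,0.002,0,0,0,0.03,0,0,0.003,0,0,0,0.03,0,0,0.003,0,0,0,0.03]}}

```text
time_s: 16.45
ee_pos: [0.4968, -0.3504, 0.0928]
ee_rot: [3.118, 0.38, -0.0]
contact_force: [-0.4, -0.1, -1.4]
opening: 0.0425
```

{"api": "step_arm", "payload": {"targets": [0,0,0.001,0,0,0,0.03,0,0,0.002,0,0,0,0.03,0,0,0.003,0,0,0,0.03,0,0,0.003,0,0,0,0.03]}}

```text
time_s: 16.85
ee_pos: [0.4967, -0.3503, 0.0897]
ee_rot: [-3.118, -0.38, 0.0]
contact_force: [0.5, 0.2, -1.6]
opening: 0.0427
```

{"api": "step_arm", "payload": {"targets": [0,0,0.0007,0,0,0,0.03,0,0,0.0007,0,0,0,0.03]}}

```text
time_s: 17.05
ee_pos: [0.4968, -0.3503, 0.0891]
ee_rot: [-3.118, -0.38, 0.0]
contact_force: [-0.3, 0.4, -1.6]
opening: 0.0423
```

{"api": "step_arm", "payload": {"targets": [0,0,0.0007,0,0,0,0.03,0,0,0.0007,0,0,0,0.03]}}

```text
time_s: 17.25
ee_pos: [0.4971, -0.3503, 0.0889]
ee_rot: [3.118, 0.381, 0.001]
contact_force: [-0.8, 0.5, 2.2]
opening: 0.0423
```

{"api": "step_arm", "payload": {"targets": [0,0,0.0007,0,0,0,0.03,0,0,0.0007,0,0,0,0.03]}}

```text
time_s: 17.45
ee_pos: [0.4974, -0.3502, 0.0888]
ee_rot: [3.118, 0.381, 0.002]
contact_force: [-1.2, 1.5, 6.5]
opening: 0.0424
```

On the floor. Release and rise.

{"api": "step_arm", "payload": {"targets": [0,0,-0.0005,0,0,0,0.05,0,0,-0.0005,0,0,0,0.06,0,0,-0.0005,0,0,0,0.07,0,0,-0.0005,0,0,0,0.087,0,0,-0.0005,0,0,0,0.087]}}

```text
time_s: 17.95
ee_pos: [0.4967, -0.3504, 0.0881]
ee_rot: [-3.118, -0.38, 0.0]
contact_force: [-0.2, 0.3, -0.6]
opening: 0.0743
```

{"api": "step_arm", "payload": {"targets": [0,0,0,0,0,0,0.087,0,0,0,0,0,0,0.087,0,0,-0.02,0,0,0,0.087,0,0,-0.055,0,0,0,0.087,0,0,-0.095,0,0,0,0.087]}}

```text
time_s: 18.45
ee_pos: [0.496, -0.3498, 0.1831]
ee_rot: [-3.116, -0.381, 0.004]
contact_force: [0.5, 0.4, -0.4]
opening: 0.087
```

{"api": "step_arm", "payload": {"targets": [0,0,-0.045,0,0,0,0.087,0,0,-0.09,0,0,0,0.087,0,0,-0.12,0,0,0,0.087,0.01,-0.02,-0.12,0,0,0,0.087,0.03,-0.04,-0.12,0,0,0,0.087]}}

```text
time_s: 18.95
ee_pos: [0.5156, -0.3056, 0.3049]
ee_rot: [3.117, 0.374, 0.002]
contact_force: [0.4, -0.3, -0.3]
opening: 0.087
```

Run:
```python
from h import *
from plant import ctrl
d=ctrl.snapshot("side"); cv2.imwrite("pics/side6.png",cv2.resize(d["img"][130:330,250:450],None,fx=3,fy=3))
d=ctrl.snapshot("top"); cv2.imwrite("pics/top6.png",cv2.resize(d["img"][120:270,270:470],None,fx=4,fy=4))
s=st();print(s["time_s"],s["ee_pos"],delta((.6605,-.06,s["ee_pos"][2]),.242))
```

```text
19.05 [ 0.51861538 -0.29963916  0.30390644] [array([ 0.1967, -0.1971,  0.0008]), array([-0.08, -0.15,  0.45])]
```

View pics/side6.png

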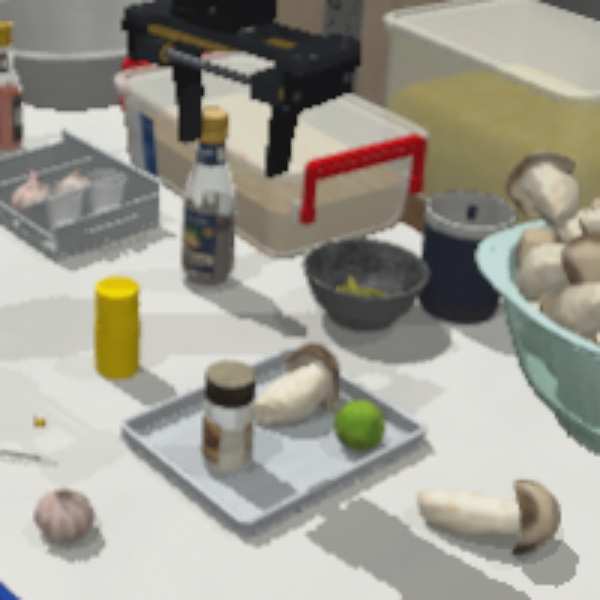

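View pics/top6.png

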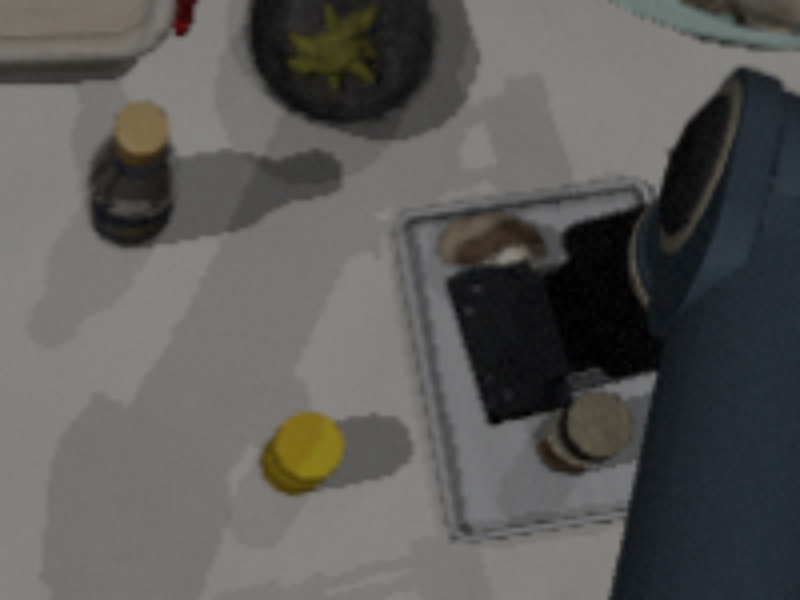

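The jar stands upright in the tray (side (228,420)), with the mushroom and lime unmoved. Back to the bottle.

{"api": "step_arm", "payload": {"targets": [0.028,-0.028,0,0,0,0,0.087,0.056,-0.057,0,0,0,0,0.087,0.084,-0.086,0,0,0,0,0.087,0.112,-0.114,0,0,0,0,0.087,0.14,-0.143,0,0,0,0,0.087]}}

```text
time_s: 19.55
ee_pos: [0.6183, -0.1313, 0.3031]
ee_rot: [3.118, 0.379, -0.001]
contact_force: [0.9, -0.5, 0.7]
opening: 0.0872
```

{"api": "step_arm", "payload": {"targets": [0.028,-0.028,0,0,0,0,0.087,0.05,-0.05,0,0,0,0,0.087,0.0587,-0.0596,0,0,0,0,0.087,0.0587,-0.0596,0.01,0,0,0,0.087,0.0587,-0.0596,0.02,0,0,0,0.087]}}

```text
time_s: 20.05
ee_pos: [0.6599, -0.0621, 0.2822]
ee_rot: [3.117, 0.377, -0.002]
contact_force: [-0.3, 0.1, 0.1]
opening: 0.0871
```

Run:
```python
from h import *
s=st();print(s["time_s"],s["ee_pos"],delta((.6605,-.06,.203),.242))
```

```text
20.05 [ 0.6598606  -0.06212085  0.28224309] [array([ 0.0012, -0.002 ,  0.0792]), array([ 0.09,  0.08, -0.07])]
```

{"api": "step_arm", "payload": {"targets": [0,0,0.025,0,0,0,0.087,0,0,0.05,0,0,0,0.087,0,0,0.07,0,0,0,0.087,0,0,0.079,0,0,0,0.087,0,0,0.079,0,0,0,0.087]}}

```text
time_s: 20.55
ee_pos: [0.6589, -0.0622, 0.2023]
ee_rot: [3.119, 0.376, -0.006]
contact_force: [0.7, 1.4, 0.5]
opening: 0.0872
```

{"api": "step_arm", "payload": {"targets": [0,0,0,0,0,0,0.02,0,0,0,0,0,0,0.02,0,0,0,0,0,0,0.02,0,0,0,0,0,0,0.02,0,0,0,0,0,0,0.02]}}

```text
time_s: 21.05
ee_pos: [0.6607, -0.0598, 0.2047]
ee_rot: [3.118, 0.381, 0.001]
contact_force: [-0.3, 1.0, -0.0]
opening: 0.0552
```

{"api": "step_arm", "payload": {"targets": [0,0,0,0,0,0,0.02,0,0,0,0,0,0,0.02,0,0,0,0,0,0,0.02,0,0,0,0,0,0,0.02,0,0,0,0,0,0,0.02]}}

```text
time_s: 21.55
ee_pos: [0.6605, -0.0595, 0.2042]
ee_rot: [-3.118, -0.381, 0.0]
contact_force: [-0.1, 0.2, -0.6]
opening: 0.0336
```

{"api": "step_arm", "payload": {"targets": [0,0,-0.005,0,0,0,0.02,0,0,-0.02,0,0,0,0.02,0,0,-0.045,0,0,0,0.02,0,0,-0.075,0,0,0,0.02,0,0,-0.1,0,0,0,0.02]}}

```text
time_s: 22.05
ee_pos: [0.6607, -0.0601, 0.3068]
ee_rot: [3.118, 0.38, 0.003]
contact_force: [0.8, -0.3, -2.9]
opening: 0.0334
```

{"api": "step_arm", "payload": {"targets": [0,0,-0.015,0,0,0,0.02,0,0,-0.025,0,0,0,0.02,0,0,-0.03,0,0,0,0.02,0,0,-0.03,0,0,0,0.02]}}

```text
time_s: 22.45
ee_pos: [0.6604, -0.0599, 0.3341]
ee_rot: [3.118, 0.38, -0.001]
contact_force: [-0.3, -0.9, -2.9]
opening: 0.0333
```

Run:
```python
from h import *
s=st();print(s["time_s"],s["ee_pos"],s["opening"],s["contact_force"],delta((.543,.2388,s["ee_pos"][2]),.242))
```

```text
22.45 [ 0.66036952 -0.05994614  0.33409675] 0.03328591267349132 [-0.34309868 -0.85576701 -2.9160936 ] [array([-0.0421, -0.3182, -0.    ]), array([0.  , 0.02, 0.04])]
```

{"api": "step_arm", "payload": {"targets": [-0.001,-0.01,0,0,0,0,0.02,-0.004,-0.03,0,0,0,0,0.02,-0.008,-0.06,0,0,0,0,0.02,-0.012,-0.09,0,0,0,0,0.02,-0.016,-0.12,0,0,0,0,0.02]}}

```text
time_s: 22.95
ee_pos: [0.6142, 0.0561, 0.3336]
ee_rot: [-3.117, -0.384, 0.003]
contact_force: [0.7, 1.1, -3.7]
opening: 0.033
```

{"api": "step_arm", "payload": {"targets": [-0.004,-0.03,0,0,0,0,0.02,-0.008,-0.06,0,0,0,0,0.02,-0.012,-0.09,0,0,0,0,0.02,-0.016,-0.12,0,0,0,0,0.02,-0.02,-0.15,0,0,0,0,0.02]}}

```text
time_s: 23.45
ee_pos: [0.5582, 0.1964, 0.3337]
ee_rot: [-3.118, -0.384, 0.002]
contact_force: [0.7, 0.9, -3.6]
opening: 0.0332
```

{"api": "step_arm", "payload": {"targets": [-0.003,-0.025,0,0,0,0,0.02,-0.005,-0.04,0,0,0,0,0.02,-0.006,-0.048,0,0,0,0,0.02,-0.006,-0.048,0,0,0,0,0.02,-0.006,-0.048,0,0,0,0,0.02]}}

```text
time_s: 23.95
ee_pos: [0.5438, 0.2374, 0.334]
ee_rot: [3.117, 0.378, -0.0]
contact_force: [0.8, -1.0, -2.5]
opening: 0.0332
```

Run:
```python
from h import *
from plant import ctrl
s=st();print(s["time_s"],s["ee_pos"],s["opening"],delta((.543,.2388,.2112),.242))
d=ctrl.snapshot("side"); cv2.imwrite("pics/side7.png",cv2.resize(d["img"][80:230,190:350],None,fx=4,fy=4))
```

```text
23.95 [0.54378431 0.23739917 0.33398211] 0.03319535458108439 [array([-0.0004, -0.0017,  0.1228]), array([ 0.08,  0.01, -0.05])]
```

View pics/side7.png

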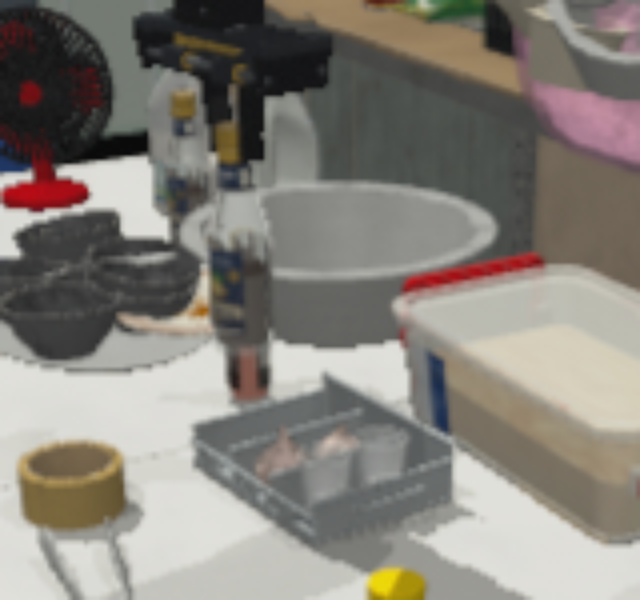

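The bottle hangs upright over its lane (crop (240,260)). Lowering.

{"api": "step_arm", "payload": {"targets": [0,-0.0005,0.01,0,0,0,0.02,0,-0.0005,0.03,0,0,0,0.02,0,-0.0005,0.05,0,0,0,0.02,0,-0.0005,0.065,0,0,0,0.02,0,-0.0005,0.075,0,0,0,0.02]}}

```text
time_s: 24.5
ee_pos: [0.543, 0.2381, 0.2573]
ee_rot: [3.118, 0.379, -0.003]
contact_force: [-1.0, -0.6, -3.0]
opening: 0.0331
```

{"api": "step_arm", "payload": {"targets": [0,0,0.01,0,0,0,0.02,0,0,0.02,0,0,0,0.02,0,0,0.03,0,0,0,0.02,0,0,0.037,0,0,0,0.02,0,0,0.042,0,0,0,0.02]}}

```text
time_s: 25.0
ee_pos: [0.5431, 0.2391, 0.2166]
ee_rot: [3.118, 0.38, -0.0]
contact_force: [0.4, -0.2, -2.8]
opening: 0.0335
```

{"api": "step_arm", "payload": {"targets": [0,0,0.002,0,0,0,0.02,0,0,0.004,0,0,0,0.02,0,0,0.0045,0,0,0,0.02,0,0,0.0045,0,0,0,0.02]}}

```text
time_s: 25.4
ee_pos: [0.5433, 0.2393, 0.213]
ee_rot: [-3.118, -0.38, -0.001]
contact_force: [-0.1, -0.0, -3.4]
opening: 0.0332
```

{"api": "step_arm", "payload": {"targets": [0,0,0.0007,0,0,0,0.02,0,0,0.0012,0,0,0,0.02,0,0,0.0012,0,0,0,0.02]}}

```text
time_s: 25.7
ee_pos: [0.5432, 0.2392, 0.2116]
ee_rot: [3.118, 0.38, 0.0]
contact_force: [-0.2, -1.2, -3.0]
opening: 0.0332
```

{"api": "step_arm", "payload": {"targets": [0,0,0.0007,0,0,0,0.02,0,0,0.0007,0,0,0,0.02]}}

```text
time_s: 25.9
ee_pos: [0.5433, 0.2393, 0.2111]
ee_rot: [-3.118, -0.38, -0.001]
contact_force: [-0.5, -0.6, -0.8]
opening: 0.0334
```

Partly unloaded, so contact is just starting. Half a millimetre more, then release.

{"api": "step_arm", "payload": {"targets": [0,0,0.0005,0,0,0,0.02,0,0,0.0005,0,0,0,0.02]}}

```text
time_s: 26.1
ee_pos: [0.5435, 0.2395, 0.2111]
ee_rot: [-3.118, -0.381, -0.002]
contact_force: [0.1, -0.5, 2.3]
opening: 0.0333
```

{"api": "step_arm", "payload": {"targets": [0,0,0,0,0,0,0.05,0,0,0,0,0,0,0.06,0,0,0,0,0,0,0.07,0,0,0,0,0,0,0.087,0,0,0,0,0,0,0.087]}}

```text
time_s: 26.6
ee_pos: [0.5431, 0.2391, 0.2102]
ee_rot: [3.118, 0.38, -0.0]
contact_force: [0.5, -0.2, 0.6]
opening: 0.0654
```

{"api": "step_arm", "payload": {"targets": [0,0,0,0,0,0,0.087,0,0,0,0,0,0,0.087,0,0,-0.02,0,0,0,0.087,0,0,-0.055,0,0,0,0.087,0,0,-0.09,0,0,0,0.087]}}

```text
time_s: 27.1
ee_pos: [0.5428, 0.239, 0.3009]
ee_rot: [3.118, 0.381, -0.002]
contact_force: [0.6, 0.3, 0.4]
opening: 0.0866
```

{"api": "step_arm", "payload": {"targets": [0,0.02,-0.02,0,0,0,0.087,-0.005,0.06,-0.03,0,0,0,0.087,-0.01,0.1,-0.03,0,0,0,0.087,-0.015,0.14,-0.03,0,0,0,0.087,-0.02,0.18,-0.03,0,0,0,0.087]}}

```text
time_s: 27.6
ee_pos: [0.567, 0.0581, 0.3306]
ee_rot: [3.118, 0.381, 0.001]
contact_force: [0.7, -0.0, 0.6]
opening: 0.0869
```

{"api": "step_arm", "payload": {"targets": [-0.005,0.03,0,0,0,0,0.087,-0.01,0.06,0,0,0,0,0.087,-0.01,0.08,0,0,0,0,0.087,-0.01,0.08,0,0,0,0,0.087]}}

```text
time_s: 28.0
ee_pos: [0.5769, -0.0245, 0.33]
ee_rot: [3.118, 0.37, -0.001]
contact_force: [0.5, -0.1, -0.4]
opening: 0.0871
```

Run:
```python
from h import *
from plant import ctrl
s=st();print(s["time_s"],s["ee_pos"],s["opening"],s["contact_force"])
d=ctrl.snapshot("side"); cv2.imwrite("pics/side8.png",cv2.resize(d["img"][100:310,180:460],None,fx=2.8,fy=2.8))
d=ctrl.snapshot("top"); cv2.imwrite("pics/top8.png",cv2.convertScaleAbs(cv2.resize(d["img"][145:240,95:270],None,fx=4.5,fy=4.5,interpolation=cv2.INTER_CUBIC),alpha=1.7))
```

```text
28.0 [ 0.57687786 -0.02451294  0.33004143] 0.08713395230723071 [ 0.49709056 -0.05098911 -0.38373144]
```

View pics/side8.png

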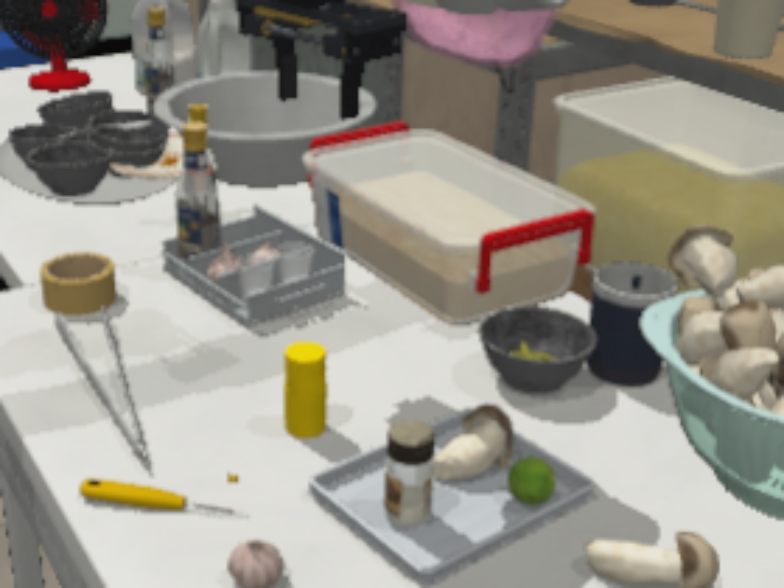

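View pics/top8.png

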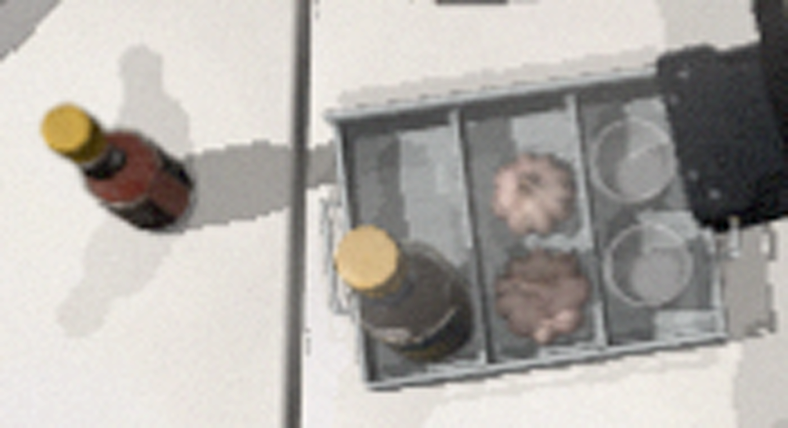

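The bottle is back with its cap at crop (367,257), against (365,257) at the start. Garlic, glasses and red bottle are unmoved, and the jar is upright in the tray. Handing in.

```bash
python3 -c "
from plant import ctrl
print(ctrl.finish_job(), ctrl.read_state()['time_s'])"
```

```text
the job is handed in; nothing more can be done
the job is handed in; nothing more can be done
```

The job is done and handed in after about 28 s of the 72 s allowed; no verdict was reported.

- **Bottle out:** I gripped it by the cap, lifted it over the glasses and stood it on the worktop at about (0.66, -0.06), released and upright.
- **Jar:** It now stands released and upright in the empty half of the tray, at about (0.497, -0.350).
- **Bottle back:** It is at the front of its own lane. Its cap shows within about 2 px of its starting place in a 4.5x enlarged picture, which is about 1 mm.

The last pictures show both upright and the gripper clear of everything. The garlic bulbs, glasses, red bottle, mushroom, lime and yellow look-alike all appear unmoved.

One check disagreed on the way. A reading taken before the arm had settled left the approach to the jar about 9 mm short in y. I corrected it before going down to grip. No check failed.

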